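# Lock up the cash box in the charity warehouse

## Task

Push the cash box's lid shut without slamming it, then take the U-shackle from its wooden stand and thread it down through the hasp into the lock. Press it down until you feel it click and it stays down by itself, without forcing it against the hard stop, and let go of it. Leave the other things on the table alone.

Things in the scene. Friction and masses are not known exactly. Their poses are not given: they have to be found in the camera images.
- cashbox: green steel cash box, fixed, 160 (own x) x 240 (own y) x 100 mm high, origin at the centre of its underside; own x points from the lock side (front) to the hinge side. A brass lock block (36 x 100 mm, 54 mm high) is on the front wall, centred at own x = -99 mm, its top level with the rim, 100 mm above the table.
- lock_mouth (a point): centre of the lock block's flat top, midway between its two sockets; axes as the cash box's. The lock takes at most 55 N from the shackle, side loads counted in; more damages it. Pushing home takes a rising push of some 4 to 12 N, which drops for a moment at the click; a hard stop follows about 2 mm below the click.
- socket_a (a point): mouth of the round socket at the lock's +y end, 26 mm along own y from the lock's centre. 14 mm wide, vertical, chamfered. Inside, a sprung ejector meets the leg tip 2 to 16 mm below the mouth and pushes it up (about 4 N, 12 N at full depth, both legs together). An unclicked shackle, let go, is pushed up by more than 12 mm; a clicked one stays, with about 2 mm of play.
- socket_b (a point): mouth of the socket at the -y end, like the other. In each a hidden pawl snaps into the leg's groove when the tip is 22 to 36 mm below the mouth; this depth differs from lock to lock and cannot be seen, only felt.
- lid (a joint): angle (rad) of the green lid about the hinge along the box's far top edge (own x = +80 mm, 100 mm high); 0 shut, grows as its front rises, starts at 0.4 to 0.75. Stiff: stays where left. The lid is a 4 mm plate, carrying in front a steel hasp plate (92 mm wide, 4 mm thick) with two 16 mm holes that lie over the sockets when shut. Shut, lid and hasp tops are 104 mm above the table.
- lid_press (a point): point on the lid's upper face, mid-width, 110 mm from the hinge line, moving with the lid: a good place to push it down, which takes some 3 to 7 N.
- shackle_grip (a point): centre of the red sleeve on the crossbar of the loose steel U-shackle; grip here. Sleeve 12 mm thick (own x), 34 mm long (own y), 13 mm high; 40 mm free between the legs below it. Alike after half a turn about own z. Clicked home, this point is 30 to 47 mm above the lock block's top.
- shackle: the loose U-shackle, 75 mm high, about 0.17 kg; origin midway between its leg tips, 68 mm below the sleeve's centre. Two 12 mm round legs with round tips, 26 mm to either side along own y, point down; a groove 11 to 23 mm above each tip takes the pawl.
- stand: fixed wooden block, 50 (own x) x 110 (own y) x 36 mm high, origin at the centre of its underside, in which the shackle stands upright at the start, legs 28 mm deep in two 16 mm holes; the sleeve's centre is then 76 mm above the table.
- tape: bystander, leave alone: roll of yellow tape, 90 mm across, 24 mm high, lying flat. Origin at its underside centre.
- film_case: bystander, leave alone: black film case with a blue cover, 135 x 190 x 14 mm, lying flat. Origin at its underside centre.
- marker: bystander, leave alone: red marker pen, 136 mm long, 16 mm thick, lying. Origin at its underside.
- mug: bystander, leave alone: white mug, 80 mm across, 95 mm high. Origin at its underside centre.
- brush: bystander, leave alone: hand brush, lying. Origin at its underside.
- spray: bystander, leave alone: green bottle, 64 mm across, 170 mm high. Origin at its underside centre.
- bowl: bystander, leave alone: blue bowl, 140 mm across, 55 mm high. Origin at its underside centre.

How it is judged:
By the outcome, as a careful person would: the job done as asked, in the order asked, and still so for the second after the job is handed in, with the robot touching nothing.
It also fails if it takes over 64 s, if anything falls off the work surface, if the arm or the gripper's body presses on something with over 40 N, if the wrist force passes 120 N, or if a joint passes its speed limit or range.

## Robot

A 7-joint arm with a two-finger parallel gripper is mounted at the origin on the work surface. World frame = base frame: x ahead of the robot, y to its left, z up, the work surface at z = 0. Lengths are in mm, angles in rad, forces in N, time in s.
With the tool pointing down it reaches from about 425 to 1025 mm from the base axis. Payload 9.4 kg.
Tool frame: the origin (TCP) lies at the very end of the fingers, on their centre line; the grasp point (between the pads) lies r.pinch_z behind it (r.pinch_z is the distance from the TCP to the grasp point, in mm); z points along the fingers, y is the direction in which the jaws open and shut (so a half turn about z gives the same grasp; the last joint's range is limited). The gripper opens to 85 mm and grips with 20 to 120 N. Pads are 22 mm wide; open, the fingers measure 114 mm over their backs; the gripper's body (76 mm by 85 mm) begins 54 mm behind the grasp point. The pads swing forward as they close: fully open they stand 13 mm farther back than shut.
Start: joints at [-0.077, 0.599, -0.003, 1.599, 0.002, 0.943, -0.08], TCP at [724.999, -0.007, 231.275] pointing down, gripper open.
Joint ranges: [-2.57, 2.57], [-0.35, 1.97], [-1.29, 1.29], [0.11, 2.56], [-1.05, 4.19], [0.11, 1.86], [-2.63, 2.63]. Speed limits (rad/s): [2.22, 2.22, 3.01, 3.01, 3.14, 3.14, 3.14].

## Interface

Orientations are given as a 3x3 rotation matrix whose columns are the frame's x, y, z axes.
In Python, from cell import r, cams gives the robot as it stands.
- The arm moves only by the tool servo_tool, never from a script. Its argument "steps" is a list of rows, each a list of 7 numbers: the closure, from -1 (fully open) to 1 (shut), then the shift along the tool's x, y, z in cm, then the turn, a rotation vector about the tool's x, y, z in degrees. In form: [[hand, dx, dy, dz, rx, ry, rz], ...]. A call has 1 to 10 rows; each row shifts and turns the commanded pose from where the row before left it, along the tool's axes as they then stand; what a row does not reach is not made up. A row lasts 1/10 s, in which the tool goes at most 50 mm and 8.59 degrees, less where a joint would pass 70% of its speed; a pose out of reach is approached as far as the arm can. A call is refused whole if a number of a shift passes 5 or a number of a turn 8.59, either way. A call with a gripper value outside its range is refused whole. The fingers move at their own pace and stop on an object; "grip_force" is the grip in N (left out, the last holds). Time passes only in rows, so rows that do not move let the fingers close. It gives the time, the measured TCP pose, the force and the opening at its end, in the units of the state.
- r.get_state(): the state, without advancing time (a new reading comes with each control period).
- cams.capture(name): name is "scene" or "side" or "wrist"; returns a dict with "image" (400x640x3 uint8, red, green, blue), "fx", "fy", "cx", "cy" (pixels), "distortion" ([k1, k2, p1, p2, k3] as OpenCV has them; the pictures are not rectified), "view" (4x4, takes a point from world to camera coordinates); the wrist camera has in their place "mount" (4x4, takes a point from camera to tool coordinates, whose origin is the TCP and whose axes are the flange's). Camera axes: x right, y up, looking along -z (the intrinsics and any distortion apply to the point x, -y, -z); pixel columns grow to the right and rows downward; lengths in mm; the calibration is good to about 2 mm. A picture is of the moment at which its call begins: read the wrist's pose just before it. There is no depth.
- r.close_job(): hands the job in, once; it reports no verdict.
The state is a dict: "clock": time; "qpos": joint angles; "qd": joint speeds; "tau": joint torques, N m; "ee_pos": TCP position; "tool_rot": TCP orientation; "contact_force": force on the tool from outside, world axes, zero at the start; "moment": the same for the moment, N m; "opening": finger opening in mm.
Only numpy, scipy, OpenCV 4.12 (cv2) and the standard library are available. Lean on these libraries where they do the work, as an engineer would, in place of code of your own. Each camera call takes 0.05 s, during which the arm holds its last target. There are 200 camera calls.

## Working session

There is one attempt and no reset: what is moved stays moved. The work goes in short steps, Python scripts to look and compute and a tool call to move; the robot and the scene stay as the last step left them, time stands still between calls to the robot, and variables do not carry over. Pictures are saved under pics/ and viewed, about 8 in all and at most 12, crops included, and the job is handed in when it is done.

Besides the shell and the picture viewer there is one more tool, called after "Emit:" by a JSON object that holds its "name" and its "arguments". servo_tool: Moves the arm, as the interface text tells. Its arguments: {"type":"object","properties":{"steps":{"type":"array"},"grip_force":{"type":"number"}},"required":["steps"]}

```bash
mkdir -p pics; cat > h.py <<'E'
import numpy as np, cv2, pickle
from cell import r, cams
def cap(name, fn):
    s=r.get_state(); c=cams.capture(name); cv2.imwrite('pics/'+fn+'.png', c['image'][:,:,::-1])
    if 'mount' in c:
        T=np.eye(4); T[:3,:3]=s['tool_rot']; T[:3,3]=s['ee_pos']; c['c2w']=T@np.array(c['mount'])
    else: c['c2w']=np.linalg.inv(np.array(c['view']))
    pickle.dump(c, open('pics/'+fn+'.pkl','wb')); return c
def load(fn): return pickle.load(open('pics/'+fn+'.pkl','rb'))
def K(c): return np.array([[c['fx'],0,c['cx']],[0,c['fy'],c['cy']],[0,0,1.]])
def ray(c,px):
    u=cv2.undistortPoints(np.array([[px]],float),K(c),np.array(c['distortion'],float))[0,0]
    d=c['c2w'][:3,:3]@np.array([u[0],-u[1],-1]); return c['c2w'][:3,3],d/np.linalg.norm(d)
def onz(c,px,z):
    o,d=ray(c,px); return o+d*(z-o[2])/d[2]
def tri(*cp):
    A=np.zeros((3,3));b=np.zeros(3);R=[ray(c,p) for c,p in cp]
    for o,d in R: M=np.eye(3)-np.outer(d,d);A+=M;b+=M@o
    X=np.linalg.solve(A,b); return X,[float(np.linalg.norm(np.cross(X-o,d))) for o,d in R]
def proj(c,X):
    V=np.linalg.inv(c['c2w']);p=V[:3,:3]@np.array(X,float)+V[:3,3]; p=np.array([[p[0],-p[1],-p[2]]])
    return cv2.projectPoints(p,np.zeros(3),np.zeros(3),K(c),np.array(c['distortion'],float))[0][0,0]
E
python3 - <<'E'
from h import *
np.set_printoptions(precision=2,suppress=True)
for n in ['scene','side','wrist']:
    c=cap(n,n+'0'); print(n,c['fx'],c['cx'],c['cy'],c['distortion'],c['c2w'])
a,b=[cv2.imread(f'pics/{n}0.png') for n in('scene','side')]
s=r.get_state();print(s, r.pinch_z)
E
```

```text
scene 393.07909346154486 315.3300166642815 199.64568150603193 [-0.06  0.    0.    0.    0.  ] [[  -0.1    -0.84    0.53 1226.96]
 [   1.     -0.09    0.05   20.75]
 [   0.      0.53    0.85 1182.22]
 [   0.      0.      0.      1.  ]]
side 491.0779497136063 319.68409038169574 195.42064856169955 [0.02 0.   0.   0.   0.  ] [[  -0.92    0.24   -0.32   44.18]
 [  -0.4    -0.55    0.73 1050.76]
 [  -0.      0.8     0.6  1002.5 ]
 [   0.      0.      0.      1.  ]]
wrist 324.3794332807826 322.9240514070905 204.7146130109625 [-0.01  0.    0.    0.    0.  ] [[  1.    -0.     0.   724.18]
 [  0.     0.97   0.26  65.35]
 [ -0.    -0.26   0.97 373.19]
 [  0.     0.     0.     1.  ]]
{'clock': 0.15, 'qpos': array([-0.08,  0.6 , -0.  ,  1.6 ,  0.  ,  0.94, -0.08]), 'qd': array([ 0., -0.,  0., -0., -0., -0., -0.]), 'tau': array([  0.  , -77.7 ,   1.57, -25.82,   0.01,   0.01,  -0.  ]), 'ee_pos': array([724.66,  -0.03, 230.6 ]), 'tool_rot': array([[-0.,  1., -0.],
       [ 1.,  0., -0.],
       [-0., -0., -1.]]), 'contact_force': array([-0.39,  0.28,  0.72]), 'moment': array([ 0.  , -0.03,  0.03]), 'opening': 85.36871841479977} 18.700000000000003
```

View pics/scene0.png

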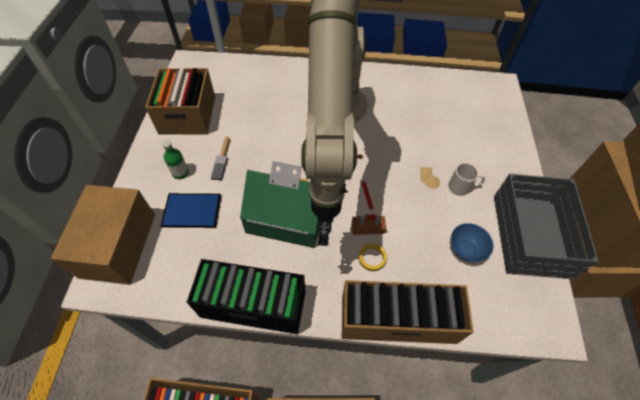

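View pics/side0.png

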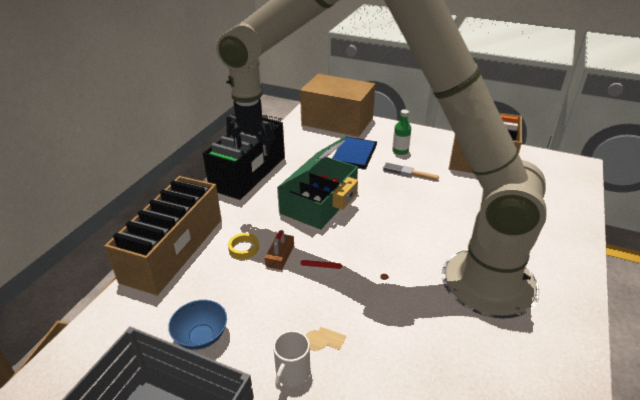

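The scene picture shows the open box at about (282,207) with the hasp at (287,173), the stand with the red sleeve at (369,222), and the tape at (373,257). In the side picture the lock is at (345,192) and the stand at (280,250).

```bash
python3 - <<'E'
from h import *
np.set_printoptions(precision=1,suppress=True)
s=load('scene0');d=load('side0')
print('stand',tri((s,(369,218)),(d,(280,238))))
for p in [(351,233),(386,232)]: print(onz(s,p,0))
print('box far corners z100', onz(s,(242,222),100),onz(s,(316,232),100))
print('lock side', onz(d,(345,185),100))
for n in [(280,195),(315,225),(357,178)]: print(n,onz(d,n,100))
print('tape',onz(s,(373,257),12),'mug',onz(s,(465,180),50))
E
```

```text
stand (array([575. , 135.4,  64.1]), [2.3101246869251675, 2.310124686925258])
[604.3  84.5   0. ]
[588.6 202.6   0. ]
box far corners z100 [ 653.  -264.1  100. ] [664.4 -29.  100. ]
lock side [ 480.2 -136.2  100. ]
(280, 195) [644.7  -8.1 100. ]
(315, 225) [487.7  79.6 100. ]
(357, 178) [ 458.7 -187.6  100. ]
tape [690.6 159.3  12. ] mug [378.9 475.4  50. ]
```

View pics/wrist0.png

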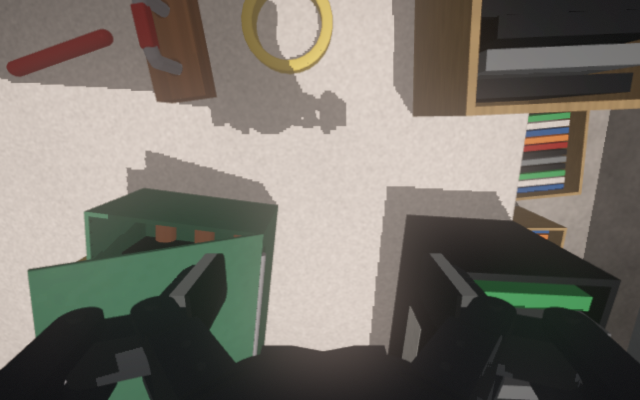

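The wrist picture has +x to the right and +y up. The lid's front +y corner is at (30,268), its hinge corner at (262,237), and the sleeve at (145,28) on the stand. I'll back off for a clear view.

Emit:
{"name": "servo_tool", "arguments": {"steps": [[-1,1,-3,-3,0,0,0],[-1,1,-3,-3,0,0,0],[-1,1,-3,-3,0,0,0],[-1,1,-3,-3,0,0,0],[-1,1,-2,-3,0,0,0],[-1,0,0,0,0,0,0]]}}

```text
clock: 0.75
ee_pos: [584.2, 51.8, 385.9]
tool_rot: [[-0.002, 1.0, 0.006], [1.0, 0.002, 0.002], [0.002, 0.006, -1.0]]
contact_force: [1.1, 0.9, 0.3]
opening: 85.3
```

```bash
python3 - <<'E'
from h import *
cap('wrist','w1'); cap('scene','s1')
print(r.get_state()['ee_pos'])
a=cv2.imread('pics/s1.png')[140:280,210:410]
cv2.imwrite('pics/s1c.png',cv2.resize(a,None,fx=4,fy=4,interpolation=cv2.INTER_CUBIC))
E
```

```text
[584.94475949  50.15467842 381.98610298]
```

View pics/w1.png

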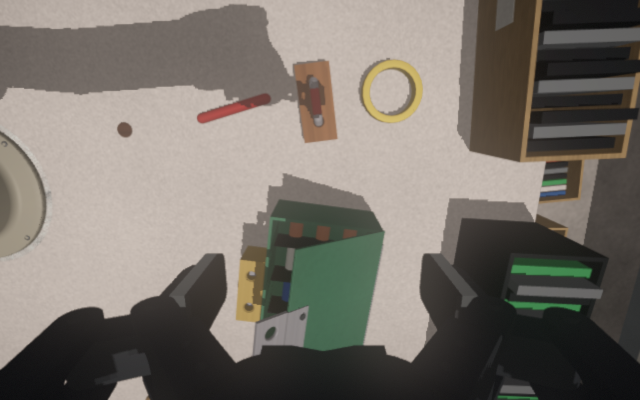

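View pics/s1c.png

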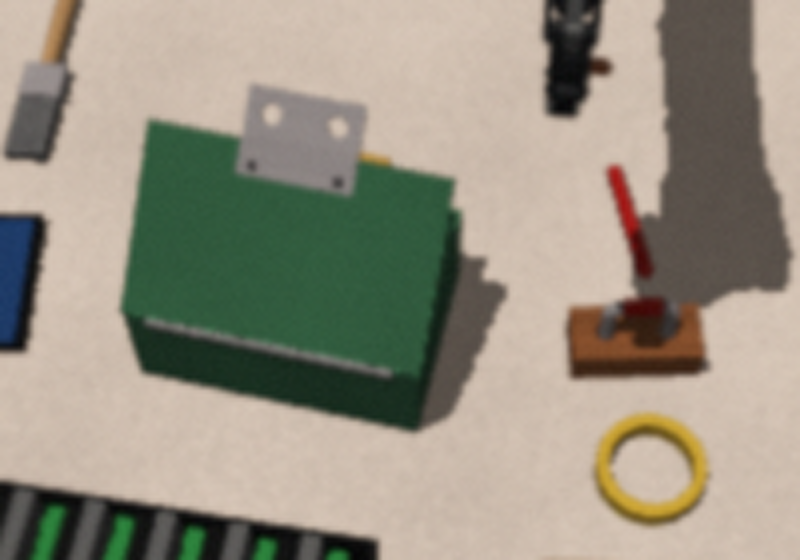

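The wrist picture w1 shows the lock's brass top with sockets at about (252,275) and (248,300). The lid's +y corners are at (383,232) for the hinge and (293,250) for the front, and the stand is centred near (317,101). The scene crop shows all four lid corners and the hasp.

```bash
python3 - <<'E'
from h import *
np.set_printoptions(precision=1,suppress=True)
s=load('s1');w=load('w1');d=load('side0')
S=lambda x,y:(209.6+x/4,139.6+y/4)
Hm,Hp=onz(s,S(122,310),104),onz(s,S(420,377),104)
print('hinge',Hm,Hp,np.linalg.norm(Hp-Hm),'tri',tri((s,S(420,377)),(w,(383,232))))
print('box bottom far',onz(s,S(142,372),0),onz(s,S(415,430),0))
v=(Hp-Hm)/np.linalg.norm(Hp-Hm); yaw=np.arctan2(-v[0],v[1]); ex=np.array([v[1],-v[0],0]); print('yaw',yaw)
# front corners in planes of constant own y
for P,px in((Hm,S(150,120)),(Hp,S(455,180))):
    o,dd=ray(s,px); t=np.dot(P-o,v)/np.dot(dd,v); X=o+t*dd; print('front',X, 'angle',np.arctan2(X[2]-104,np.dot(P-X,ex)),np.linalg.norm(X-P))
print('front+ tri',tri((s,S(455,180)),(w,(293,250))))
print('sockets',onz(w,(252,275),100),onz(w,(248,300),100))
print('lock corners',onz(w,(244,248),100),onz(w,(238,320),100),onz(w,(265,248),100))
print('sleeve',onz(w,(317,103),82),'tri s/w',tri((s,S(645,308)),(w,(317,103))))
q=[onz(w,p,36) for p in[(295,65),(327,59),(337,138),(305,142)]];print(np.array(q),sum(q)/4)
# sleeve red mask in w
hsv=cv2.cvtColor(w['image'],cv2.COLOR_RGB2HSV);m=((hsv[...,0]<6)|(hsv[...,0]>174))&(hsv[...,1]>150)&(hsv[...,2]>50)
for i,c in enumerate([w]):
  n,l,st,ce=cv2.connectedComponentsWithStats(m.astype(np.uint8));print([(st[k].tolist(),ce[k]) for k in range(1,n) if st[k][4]>30])
E
```

```text
hinge [ 638.3 -272.6  104. ] [673.3 -32.5 104. ] 242.63576404734977 tri (array([670.4, -34.6, 100.5]), [2.1816146643865255, 2.1816146643864927])
box bottom far [ 639.2 -271.9    0. ] [669.2 -36.8   0. ]
yaw -0.14461160988422747
front [ 527.5 -256.4  208.8] angle 0.7524310948056647 153.32515058215623
front [568.8 -17.2 222.3] angle 0.8420603944813945 158.58721726391818
front+ tri (array([553.4, -19.4, 201.9]), [1.746210757633648, 1.7462107576335548])
sockets [ 482.7 -103.2  100. ] [ 474.5 -144.1  100. ]
lock corners [473.7 -61.1 100. ] [ 457.4 -178.2  100. ] [503.5 -61.1 100. ]
sleeve [577.3 136.4  82. ] tri s/w (array([577.5, 139.1,  75.5]), [2.4633260341849152, 2.463326034184866])
[[545.8 189.8  36. ]
 [591.  197.8  36. ]
 [606.5  88.5  36. ]
 [558.8  82.5  36. ]] [575.5 139.6  36. ]
[]
```

Emit:
{"name": "servo_tool", "arguments": {"steps": [[1,-3.9,-0.2,0.5,0,0,0],[1,-3.9,-0.2,1.5,0,0,0],[1,-3.9,-0.2,2.5,0,0,0],[1,-3.9,-0.2,3,0,0,0],[1,-3.7,-0.2,3.5,0,0,0],[1,0,0,3.5,0,0,0],[1,0,0,2.5,0,0,0],[1,0,0,0,0,0,0],[1,0,0,0,0,0,0]]}}

```text
clock: 1.75
ee_pos: [575.0, -142.6, 211.1]
tool_rot: [[0.0, 1.0, -0.002], [1.0, -0.0, 0.0], [0.0, -0.002, -1.0]]
contact_force: [0.5, 0.3, 0.2]
opening: 0.0
```

Emit:
{"name": "servo_tool", "arguments": {"steps": [[1,0,0,0.5,0,0,0],[1,0,0,0.5,0,0,0],[1,0,0,0.5,0,0,0],[1,0,0,0.5,0,0,0],[1,0,0,0.5,0,0,0],[1,0,0,0.5,0,0,0],[1,0,0,0.5,0,0,0],[1,0,0,0,0,0,0]]}}

```text
clock: 2.55
ee_pos: [575.4, -142.4, 176.6]
tool_rot: [[-0.0, 1.0, 0.0], [1.0, 0.0, -0.0], [-0.0, 0.0, -1.0]]
contact_force: [1.3, -1.2, -0.6]
opening: 0.3
```

Emit:
{"name": "servo_tool", "arguments": {"steps": [[1,0,-0.1,0.4,0,0,0],[1,0,-0.3,0.4,0,0,0],[1,0,-0.3,0.4,0,0,0],[1,0,-0.3,0.4,0,0,0],[1,0,-0.3,0.4,0,0,0],[1,0,-0.2,0.4,0,0,0],[1,0,-0.2,0.4,0,0,0],[1,0,-0.2,0.4,0,0,0],[1,0,-0.2,0.4,0,0,0],[1,0,-0.1,0.4,0,0,0]]}}

```text
clock: 3.55
ee_pos: [552.5, -142.4, 136.6]
tool_rot: [[0.0, 1.0, -0.001], [1.0, -0.0, 0.0], [0.0, -0.001, -1.0]]
contact_force: [2.3, 1.5, 3.6]
opening: 0.1
```

Force is 3.6 N, so the tip is on the lid. Continuing slowly.

Emit:
{"name": "servo_tool", "arguments": {"steps": [[1,0,-0.1,0.3,0,0,0],[1,0,-0.1,0.3,0,0,0],[1,0,-0.1,0.3,0,0,0],[1,0,-0.1,0.3,0,0,0],[1,0,-0.1,0.3,0,0,0],[1,0,0,0.3,0,0,0],[1,0,0,0.3,0,0,0],[1,0,0,0.3,0,0,0],[1,0,0,0.2,0,0,0],[1,0,0,0.2,0,0,0]]}}

```text
clock: 4.55
ee_pos: [547.4, -142.5, 108.6]
tool_rot: [[0.0, 1.0, -0.001], [1.0, -0.0, -0.0], [-0.0, -0.001, -1.0]]
contact_force: [-1.5, -0.4, 2.8]
opening: 0.2
```

Emit:
{"name": "servo_tool", "arguments": {"steps": [[1,0,0,0.15,0,0,0],[1,0,0,0.15,0,0,0],[1,0,0,0.1,0,0,0],[1,0,0,0.1,0,0,0],[1,0,0,0,0,0,0]]}}

```text
clock: 5.05
ee_pos: [548.0, -142.4, 104.1]
tool_rot: [[0.0, 1.0, -0.0], [1.0, -0.0, -0.0], [-0.0, -0.0, -1.0]]
contact_force: [-2.7, -0.0, 5.2]
opening: 0.4
```

Emit:
{"name": "servo_tool", "arguments": {"steps": [[1,0,0,0.1,0,0,0],[1,0,0,0.1,0,0,0],[1,0,0,0,0,0,0]]}}

```text
clock: 5.35
ee_pos: [548.0, -142.5, 103.9]
tool_rot: [[0.0, 1.0, 0.001], [1.0, -0.0, -0.0], [-0.0, 0.001, -1.0]]
contact_force: [-8.7, 1.5, 28.2]
opening: 0.3
```

Emit:
{"name": "servo_tool", "arguments": {"steps": [[1,0,0,-0.5,0,0,0],[1,0,0,-2,0,0,0],[1,0.5,0,-4,0,0,0],[-1,1,-2.5,-4,0,0,0],[-1,1,-2.5,-1.5,0,0,0],[-1,0.5,-2,0,0,0,0],[-1,0,0,0,0,0,0],[-1,0,0,0,0,0,0]]}}

```text
clock: 6.15
ee_pos: [478.7, -112.3, 222.3]
tool_rot: [[-0.0, 1.0, 0.002], [1.0, 0.0, -0.0], [-0.0, 0.002, -1.0]]
contact_force: [1.0, -0.2, 0.1]
opening: 72.5
```

```bash
python3 - <<'E'
from h import *
w=cap('wrist','w2'); s=cap('scene','s2')
st=r.get_state();print(st['ee_pos'],st['qpos'])
a=cv2.resize(cv2.imread('pics/s2.png')[150:210,250:340],(630,420),interpolation=cv2.INTER_CUBIC)
b=cv2.imread('pics/w2.png')
cv2.imwrite('pics/s2c.png',a)
E
```

```text
[ 479.09024608 -112.47370878  221.81269711] [ 0.08890244  0.33549298  0.03432119  2.1349999  -0.01804622  0.6705796
  0.13554138]
```

View pics/w2.png

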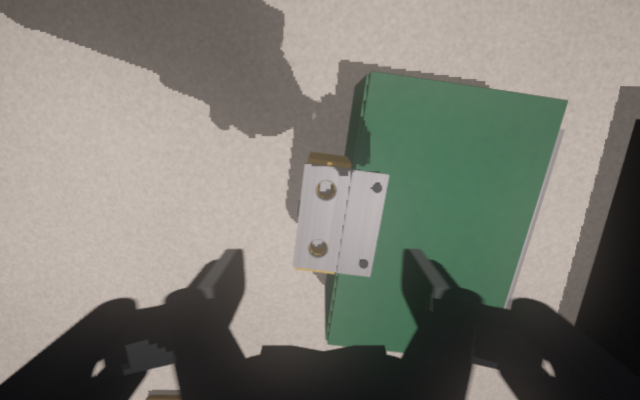

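The hasp is shut over the sockets, with holes at (326,190) and (318,248). Next I'll refine these by contour and take the lid edge for the yaw.

```bash
python3 - <<'E'
from h import *
np.set_printoptions(precision=1,suppress=True)
w=load('w2');hsv=cv2.cvtColor(w['image'],cv2.COLOR_RGB2HSV)
P=[]
for cx,cy in((326,190),(318,248)):
    sub=hsv[cy-16:cy+17,cx-16:cx+17]; m=((sub[...,1]>60)|(sub[...,2]<110)).astype(np.uint8)
    print(sub[4:30:3,4:30:3,1].tolist() if cx==326 else '')
    cs,_=cv2.findContours(m,cv2.RETR_EXTERNAL,cv2.CHAIN_APPROX_NONE)
    for c in cs:
        if cv2.contourArea(c)>60:
            (x,y),R=cv2.minEnclosingCircle(c);el=cv2.fitEllipse(c);print('c',cv2.contourArea(c),x+cx-16,y+cy-16,R,el[0][0]+cx-16,el[0][1]+cy-16,el[1]); 
            if 60<cv2.contourArea(c)<500:P.append((el[0][0]+cx-16,el[0][1]+cy-16))
print(P)
Q=[onz(w,p,104) for p in P];print(Q)
if len(Q)>1: d=Q[0]-Q[1];print('mid',(Q[0]+Q[1])/2,np.linalg.norm(d),'yaw',np.arctan2(-d[0],d[1]))
C=[onz(w,p,104) for p in[(370,71),(566,100),(328,344)]];print(C)
for a,b in((0,1),(0,2)): d=C[a]-C[b];print(np.linalg.norm(d),np.degrees(np.arctan2(d[1],d[0])))
E
```

```text
[[10, 10, 9, 10, 8, 10, 8, 9, 10], [9, 10, 12, 14, 9, 25, 10, 9, 8], [9, 19, 21, 10, 9, 9, 65, 12, 10], [10, 75, 16, 10, 10, 10, 71, 39, 8], [10, 90, 14, 10, 12, 13, 74, 41, 9], [10, 47, 75, 40, 33, 58, 84, 16, 10], [10, 12, 70, 91, 78, 80, 37, 9, 8], [10, 9, 11, 16, 20, 14, 9, 8, 8], [10, 10, 8, 10, 10, 10, 9, 8, 8]]
c 112.5 325.68090438842773 189.57537651062012 9.054969787597656 325.4468994140625 189.86214447021484 (15.967217445373535, 17.027286529541016)

c 129.0 317.3139533996582 248.05232620239258 8.380387306213379 317.7185335159302 249.08566093444824 (12.315439224243164, 16.704242706298828)
[(325.4468994140625, 189.86214447021484), (317.7185335159302, 249.08566093444824)]
[array([ 480.4, -104.4,  104. ]), array([ 473.8, -156.8,  104. ])]
mid [ 477.1 -130.6  104. ] 52.81409811124175 yaw -0.12405012670027346
[array([513.6, -12.9, 104. ]), array([666.5, -33. , 104. ]), array([ 483.2, -253.3,  104. ])]
154.18099143493137 172.51872363306168
242.31509948878855 82.79281654126672
```

Emit:
{"name": "servo_tool", "arguments": {"steps": [[-1,4,1.6,0,0,0,0],[-1,4.2,1.6,0,0,0,0],[-1,4.2,1.6,0,0,0,0],[-1,4.2,1.6,0,0,0,0],[-1,4.2,1.6,0.5,0,0,0],[-1,4.2,1.6,1.5,0,0,0],[-1,0,0,1.5,0,0,-7.5],[-1,0,0,0,0,0,0],[-1,0,0,0,0,0,0]]}}

```text
clock: 7.15
ee_pos: [574.1, 136.7, 186.3]
tool_rot: [[-0.126, 0.992, -0.002], [0.992, 0.126, -0.001], [-0.001, -0.002, -1.0]]
contact_force: [0.0, -0.8, 0.2]
opening: 85.3
```

```bash
python3 - <<'E'
from h import *
w=cap('wrist','w3'); st=r.get_state();print(st['ee_pos'],st['tool_rot'])
E
```

```text
[574.4140742  136.32502657 186.99188639] [[-1.25622573e-01  9.92078066e-01 -2.84264417e-04]
 [ 9.92077918e-01  1.25622367e-01 -6.53021512e-04]
 [-6.12138349e-04 -3.64046693e-04 -9.99999746e-01]]
```

View pics/w3.png

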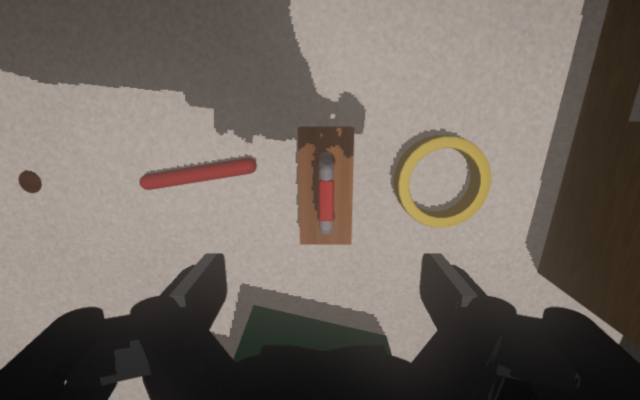

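The sleeve lies upright in the picture at columns 320–333 and rows 180–221, so the tool's yaw matches the shackle. The marker and tape are clear of the fingers.

```bash
python3 - <<'E'
from h import *
np.set_printoptions(precision=1,suppress=True)
w=load('w3');w1=load('w1');s=load('s2')
hsv=cv2.cvtColor(w['image'],cv2.COLOR_RGB2HSV)[170:235,310:345];m=(((hsv[...,0]<4)|(hsv[...,0]>172))&(hsv[...,1]>170)).astype(np.uint8)
n,l,st,ce=cv2.connectedComponentsWithStats(m);k=1+np.argmax(st[1:,4]);x,y,W,H,A=st[k];print(x+310,y+170,W,H,A)
rr=cv2.minAreaRect(np.argwhere(l==k)[:,::-1].astype(np.float32));px=(rr[0][0]+310,rr[0][1]+170);print(rr,px)
print('tri',tri((w,px),(w1,(317,103)))); X=onz(w,px,81);print('z81',X)
print('scene tri',tri((w,px),(s,(209.6+645/4,139.6+305/4))))
print('len top/bot',onz(w,(326.5,y+170),82.5),onz(w,(326.5,y+170+H),78))
R=np.array(r.get_state()['tool_rot']);print('tool shift',R.T@(X-r.get_state()['ee_pos']))
q=[onz(w,p,36) for p in[(299,127),(354,127),(352,244),(301,244)]];print(sum(q)/4,np.array(q))
E
```

```text
Traceback (most recent call last):
ValueError: attempt to get argmax of an empty sequence
```

```bash
python3 - <<'E'
from h import *
np.set_printoptions(precision=1,suppress=True)
w=load('w3');w1=load('w1');s=load('s2')
im=w['image'].astype(int)[170:235,310:345];print(im[30,16],im[30,3])
m=((im[...,0]>2.6*im[...,1])).astype(np.uint8)
n,l,st,ce=cv2.connectedComponentsWithStats(m);k=1+np.argmax(st[1:,4]);x,y,W,H,A=st[k];print(x+310,y+170,W,H,A)
rr=cv2.minAreaRect(np.argwhere(l==k)[:,::-1].astype(np.float32));px=(rr[0][0]+310,rr[0][1]+170);print(rr,px)
print('tri',tri((w,px),(w1,(317,103)))); X=onz(w,px,81);print('z81',X)
print('scene tri',tri((w,px),(s,(209.6+645/4,139.6+305/4))))
R=np.array(r.get_state()['tool_rot']);print('tool shift',R.T@(X-r.get_state()['ee_pos']))
q=[onz(w,p,36) for p in[(299,127),(354,127),(352,244),(301,244)]];print(sum(q)/4,np.array(q))
E
```

```text
[161  71  66] [91 68 55]Traceback (most recent call last):
  File "<stdin>", line 6, in <module>
    return _wrapfunc(a, 'argmax', axis=axis, out=out, **kwds)
    return bound(*args, **kwds)
ValueError: attempt to get argmax of an empty sequence
```

```bash
python3 - <<'E'
from h import *
np.set_printoptions(precision=1,suppress=True)
w=load('w3');w1=load('w1');s=load('s2')
im=w['image'].astype(int)[170:235,310:345]
m=((im[...,0]>1.9*im[...,1])).astype(np.uint8)
n,l,st,ce=cv2.connectedComponentsWithStats(m);k=1+np.argmax(st[1:,4]);x,y,W,H,A=st[k];print(x+310,y+170,W,H,A)
rr=cv2.minAreaRect(np.argwhere(l==k)[:,::-1].astype(np.float32));px=(rr[0][0]+310,rr[0][1]+170);print(rr,px)
print('tri',tri((w,px),(w1,(317,103)))); X=onz(w,px,81);print('z81',X)
print('scene tri',tri((w,px),(s,(209.6+645/4,139.6+305/4))))
R=np.array(r.get_state()['tool_rot']);print('tool shift',R.T@(X-r.get_state()['ee_pos']))
q=[onz(w,p,36) for p in[(299,127),(354,127),(352,244),(301,244)]];print(sum(q)/4,np.array(q))
E
```

```text
319 181 15 40 557
((16.0, 30.5), (39.0, 14.0), 90.0) (326.0, 200.5)
tri (array([576.6, 136.7,  71.4]), [0.6739202116321341, 0.6739202116323695])
z81 [575.5 139.   81. ]
scene tri (array([576.3, 139.9,  79.2]), [1.4415063727839859, 1.4415063727839033])
tool shift [  2.6   1.5 106. ]
[576.3 139.3  36. ] [[545.1 190.8  36. ]
 [593.1 197.   36. ]
 [607.9  87.8  36. ]
 [558.9  81.5  36. ]]
```

Emit:
{"name": "servo_tool", "arguments": {"steps": [[-1,0.26,0.16,2,0,0,0],[-1,0,0,4,0,0,0],[-1,0,0,4,0,0,0],[-1,0,0,2,0,0,0],[-1,0,0,0.95,0,0,0],[-1,0,0,0,0,0,0]]}}

```text
clock: 7.8
ee_pos: [575.4, 139.5, 57.2]
tool_rot: [[-0.128, 0.992, -0.001], [0.992, 0.128, -0.001], [-0.001, -0.001, -1.0]]
contact_force: [0.5, 0.7, 0.0]
opening: 85.1
```

Emit:
{"name": "servo_tool", "arguments": {"steps": [[0,0,0,0,0,0,0],[0.4,0,0,0,0,0,0],[1,0,0,0,0,0,0],[1,0,0,0,0,0,0],[1,0,0,0,0,0,0],[1,0,0,0,0,0,0],[1,0,0,0,0,0,0]], "grip_force": 60}}

```text
clock: 8.5
ee_pos: [575.5, 140.6, 57.9]
tool_rot: [[-0.131, 0.991, 0.001], [0.991, 0.131, 0.0], [0.0, 0.001, -1.0]]
contact_force: [-0.9, 0.1, 5.8]
opening: 10.5
```

Emit:
{"name": "servo_tool", "arguments": {"steps": [[1,0,0,-1,0,0,0],[1,0,0,-2,0,0,0],[1,0,0,-3,0,0,0],[1,0,0,-4,0,0,0],[1,0,0,-4,0,0,0],[1,0,0,-1,0,0,0],[1,0,0,0,0,0,0],[1,0,0,0,0,0,0]]}}

```text
clock: 9.3
ee_pos: [574.5, 140.2, 206.5]
tool_rot: [[-0.131, 0.991, -0.001], [0.991, 0.131, -0.001], [-0.0, -0.001, -1.0]]
contact_force: [0.0, -0.9, -1.5]
opening: 11.0
```

```bash
python3 - <<'E'
from h import *
w=cap('wrist','w4'); d=cap('side','d4');s=cap('scene','s4'); st=r.get_state();print(st['ee_pos'],st['opening'],st['contact_force'])
p=proj(s,st['ee_pos']);q=proj(d,st['ee_pos']);print(p,q)
def crop(c,p,n):
    x,y=int(p[0]),int(p[1]);a=c['image'][y-40:y+60,x-50:x+50,::-1];print(n,x-50,y-40);return cv2.resize(a,(400,400),interpolation=cv2.INTER_CUBIC)
W=w['image'][180:380,220:420,::-1]
cv2.imwrite('pics/c4.png',np.hstack([crop(d,q,'side'),cv2.resize(np.ascontiguousarray(W),(400,400))]))
E
```

```text
[574.3877147  140.26423094 205.68785592] 10.849541101238168 [ 0.09522401 -0.55813733 -1.37323221]
[375.8430939  193.79851105] [275.80822402 200.00269287]
side 225 160
```

View pics/c4.png

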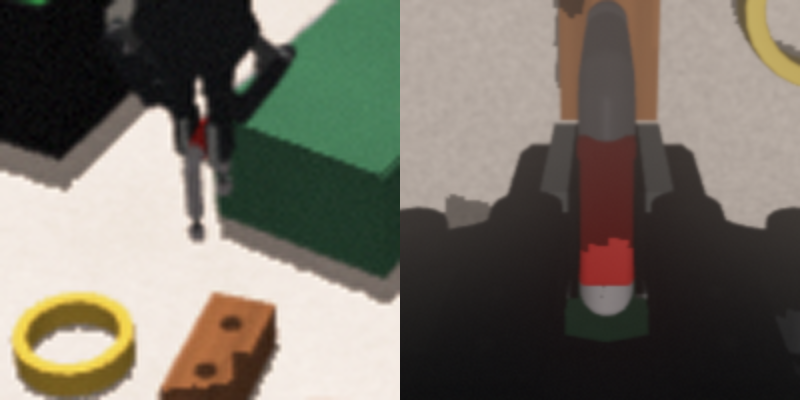

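The side crop shows the shackle hanging upright in the fingers. The wrist crop shows the sleeve centred between the pads, at about rows 247–322 and columns 310–337 of the full picture.

```bash
python3 - <<'E'
from h import *
np.set_printoptions(precision=1,suppress=True)
w=load('w4');st=r.get_state();R=np.array(st['tool_rot']);p=st['ee_pos']
t=lambda px,z:R.T@(onz(w,px,z)-p)
z=p[2]+18.7+6.5
for q in[(323.5,247.5),(323.5,322.5),(310,300),(337,300)]:print(t(q,z))
print('stand hole check: tool at z; grasp xy',p)
c=np.array([477,-130.5]);d=c-p[:2];print('world shift',d)
th=-0.127;a=np.array([[np.cos(th),-np.sin(th)],[np.sin(th),np.cos(th)]])
E
```

```text
[ 16.3  -0.3 -25.2]
[-17.6  -0.3 -25.2]
[ -6.9  -5.8 -25.2]
[ -6.9   5.3 -25.2]
stand hole check: tool at z; grasp xy [574.4 140.3 205.7]
world shift [ -97.4 -270.8]
```

Emit:
{"name": "servo_tool", "arguments": {"steps": [[1,0,0,0,0,0,7.4],[1,0,0,0,0,0,7.4],[1,-4,-0.9,0,0,0,0],[1,-4,-0.9,0,0,0,0],[1,-4,-0.9,0,0,0,0],[1,-4,-0.9,0,0,0,0],[1,-4,-0.9,0,0,0,0],[1,-4,-0.9,0.5,0,0,0],[1,-4,-0.8,0.5,0,0,0],[1,0,0,0,0,0,0]]}}

```text
clock: 10.45
ee_pos: [475.0, -134.7, 196.0]
tool_rot: [[0.135, 0.991, -0.004], [0.991, -0.135, -0.002], [-0.002, -0.004, -1.0]]
contact_force: [-1.1, -0.5, -2.2]
opening: 10.8
```

Emit:
{"name": "servo_tool", "arguments": {"steps": [[1,0,0,1,0,0,0],[1,0,0,1,0,0,0],[1,0,0,0,0,0,0],[1,0,0,0,0,0,0]]}}

```text
clock: 10.85
ee_pos: [478.3, -128.2, 176.7]
tool_rot: [[0.125, 0.992, -0.001], [0.992, -0.125, 0.0], [0.0, -0.002, -1.0]]
contact_force: [0.1, 0.2, -1.2]
opening: 10.9
```

```bash
python3 - <<'E'
from h import *
w=cap('wrist','w5'); d=cap('side','d5');s=cap('scene','s5'); st=r.get_state();print(st['ee_pos'],st['tool_rot'],st['opening'],st['contact_force'])
T=np.array([477,-130.5,104])
def crop(c,n,h=30):
    p=proj(c,T);x,y=int(p[0]),int(p[1]);a=c['image'][y-h-10:y+h-10,x-h:x+h,::-1];print(n,x-h,y-h-10);return cv2.resize(np.ascontiguousarray(a),(400,400),interpolation=cv2.INTER_CUBIC)
cv2.imwrite('pics/c5.png',np.hstack([crop(d,'side',40),crop(w,'wrist',100)]))
print(proj(w,[480.3,-104.7,104]),proj(w,[473.7,-156.3,104]))
E
```

```text
[ 478.52774413 -128.85508395  177.5555381 ] [[ 1.26028255e-01  9.92026621e-01  2.49305024e-04]
 [ 9.92026652e-01 -1.26028250e-01 -3.47335919e-05]
 [-3.03717186e-06  2.51694643e-04 -9.99999968e-01]] 10.5130985759252 [ 0.25979511 -0.85978522 -1.62449931]
side 305 135
wrist 222 108
[322.55936114 181.52739444] [322.40382239 253.00208196]
```

View pics/c5.png

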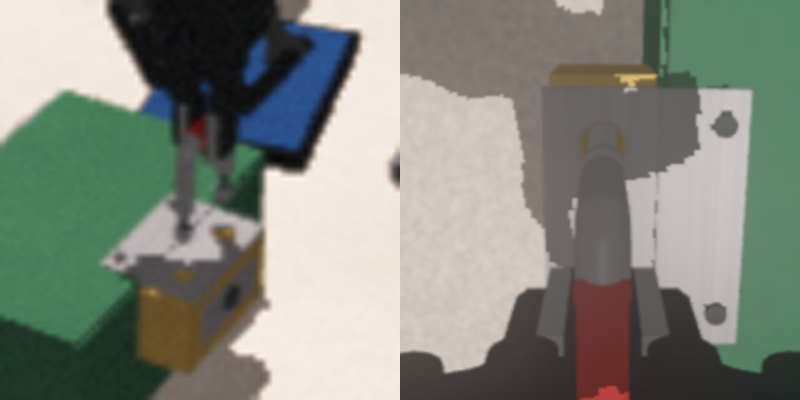

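In the side view the leg tips at crop (183,235) and (223,190) hang straight above the hasp holes at (183,274) and (223,233). In the wrist view the leg is in line with the +y hole at full-picture column 323.

```bash
python3 - <<'E'
from h import *
np.set_printoptions(precision=1,suppress=True)
d=load('d5');w=load('w5')
S=lambda x,y:(305-.4+x/5,135-.4+y/5)
a,b=onz(d,S(183,274),104),onz(d,S(223,233),104);print('holes side',a,b,(a+b)/2)
a,b=onz(d,S(183,235),131),onz(d,S(223,190),131);print('tips side',a,b,(a+b)/2)
print('hole+ wrist',onz(w,(322.8,179),104), 'tri',tri((w,(322.8,179)),(d,S(183,274))))
e=np.array(r.get_state()['ee_pos']);u=np.array([.1265,.992,0]);print('leg+ by tool',e+u*(26-.65),e-u*26.65)
E
```

```text
holes side [ 480.6 -104.4  104. ] [ 473.5 -155.6  104. ] [ 477.1 -130.   104. ]
tips side [ 482.5 -107.6  131. ] [ 477.4 -163.5  131. ] [ 480.  -135.5  131. ]
hole+ wrist [ 480.7 -103.   104. ] tri (array([ 480.4, -103. ,  104.9]), [0.325216106612685, 0.32521610661282385])
leg+ by tool [ 481.7 -103.7  177.6] [ 475.2 -155.3  177.6]
```

Emit:
{"name": "servo_tool", "arguments": {"steps": [[1,-0.05,-0.12,0.4,0,0,0],[1,0,0,0.6,0,0,0],[1,0,0,0.6,0,0,0],[1,0,0,0.4,0,0,0],[1,0,0,0.2,0,0,0],[1,0,0,0.2,0,0,0],[1,0,0,0.2,0,0,0],[1,0,0,0,0,0,0]]}}

```text
clock: 11.8
ee_pos: [476.9, -129.7, 151.3]
tool_rot: [[0.127, 0.992, -0.0], [0.992, -0.127, -0.0], [-0.0, -0.0, -1.0]]
contact_force: [-0.3, -0.5, -0.7]
opening: 10.9
```

Emit:
{"name": "servo_tool", "arguments": {"steps": [[1,0,0,0.15,0,0,0],[1,0,0,0.15,0,0,0],[1,0,0,0,0,0,0]]}}

```text
clock: 12.1
ee_pos: [476.9, -129.7, 148.3]
tool_rot: [[0.127, 0.992, -0.0], [0.992, -0.127, -0.0], [-0.0, -0.0, -1.0]]
contact_force: [-0.1, 0.4, -2.2]
opening: 10.8
```

Through the hasp so far. Continuing in small steps.

Emit:
{"name": "servo_tool", "arguments": {"steps": [[1,0,0,0.15,0,0,0],[1,0,0,0.15,0,0,0],[1,0,0,0,0,0,0]]}}

```text
clock: 12.4
ee_pos: [476.9, -129.7, 145.3]
tool_rot: [[0.127, 0.992, -0.0], [0.992, -0.127, -0.0], [-0.0, -0.0, -1.0]]
contact_force: [0.0, 0.6, -2.0]
opening: 10.8
```

Emit:
{"name": "servo_tool", "arguments": {"steps": [[1,0,0,0.15,0,0,0],[1,0,0,0.15,0,0,0],[1,0,0,0,0,0,0]]}}

```text
clock: 12.7
ee_pos: [477.0, -129.6, 142.3]
tool_rot: [[0.127, 0.992, -0.0], [0.992, -0.127, 0.0], [0.0, -0.0, -1.0]]
contact_force: [-0.1, 0.1, -1.7]
opening: 10.8
```

Emit:
{"name": "servo_tool", "arguments": {"steps": [[1,0,0,0.2,0,0,0],[1,0,0,0.2,0,0,0],[1,0,0,0,0,0,0]]}}

```text
clock: 13.0
ee_pos: [477.0, -129.7, 138.2]
tool_rot: [[0.127, 0.992, -0.0], [0.992, -0.127, 0.0], [-0.0, -0.0, -1.0]]
contact_force: [1.6, 0.6, -2.4]
opening: 10.5
```

Emit:
{"name": "servo_tool", "arguments": {"steps": [[1,0,0,0.2,0,0,0],[1,0,0,0.2,0,0,0],[1,0,0,0,0,0,0]]}}

```text
clock: 13.3
ee_pos: [477.2, -129.7, 134.5]
tool_rot: [[0.127, 0.992, 0.0], [0.992, -0.127, -0.0], [-0.0, 0.0, -1.0]]
contact_force: [-0.1, 1.2, 1.7]
opening: 11.2
```

Emit:
{"name": "servo_tool", "arguments": {"steps": [[1,0,0,0.2,0,0,0],[1,0,0,0.1,0,0,0],[1,0,0,0,0,0,0]]}}

```text
clock: 13.6
ee_pos: [477.2, -129.7, 131.6]
tool_rot: [[0.127, 0.992, 0.001], [0.992, -0.127, -0.0], [-0.0, 0.001, -1.0]]
contact_force: [-0.4, 1.0, 4.1]
opening: 11.0
```

Emit:
{"name": "servo_tool", "arguments": {"steps": [[1,0,0,0.07,0,0,0],[1,0,0,0,0,0,0]]}}

```text
clock: 13.8
ee_pos: [477.2, -129.8, 131.0]
tool_rot: [[0.127, 0.992, 0.001], [0.992, -0.127, -0.0], [-0.0, 0.001, -1.0]]
contact_force: [0.3, 1.1, 4.9]
opening: 10.8
```

Emit:
{"name": "servo_tool", "arguments": {"steps": [[1,0,0,0.07,0,0,0],[1,0,0,0,0,0,0]]}}

```text
clock: 14.0
ee_pos: [477.2, -129.8, 130.3]
tool_rot: [[0.127, 0.992, 0.001], [0.992, -0.127, -0.0], [-0.0, 0.001, -1.0]]
contact_force: [-1.2, 0.9, 5.4]
opening: 10.8
```

Emit:
{"name": "servo_tool", "arguments": {"steps": [[1,0,0,0.07,0,0,0],[1,0,0,0,0,0,0]]}}

```text
clock: 14.2
ee_pos: [477.2, -129.7, 129.6]
tool_rot: [[0.127, 0.992, 0.001], [0.992, -0.127, -0.0], [-0.0, 0.001, -1.0]]
contact_force: [0.1, 0.9, 5.5]
opening: 10.7
```

Emit:
{"name": "servo_tool", "arguments": {"steps": [[1,0,0,0.06,0,0,0],[1,0,0,0,0,0,0]]}}

```text
clock: 14.4
ee_pos: [477.2, -129.7, 129.1]
tool_rot: [[0.127, 0.992, 0.001], [0.992, -0.127, -0.0], [0.0, 0.001, -1.0]]
contact_force: [-0.5, 0.7, 6.3]
opening: 10.9
```

Emit:
{"name": "servo_tool", "arguments": {"steps": [[1,0,0,0.06,0,0,0],[1,0,0,0,0,0,0]]}}

```text
clock: 14.6
ee_pos: [477.3, -129.8, 128.5]
tool_rot: [[0.127, 0.992, 0.001], [0.992, -0.127, -0.0], [-0.0, 0.001, -1.0]]
contact_force: [-0.8, 1.6, 8.3]
opening: 10.9
```

Emit:
{"name": "servo_tool", "arguments": {"steps": [[1,0,0,0.06,0,0,0],[1,0,0,0,0,0,0]]}}

```text
clock: 14.8
ee_pos: [477.3, -129.7, 128.0]
tool_rot: [[0.127, 0.992, 0.001], [0.992, -0.127, -0.0], [0.0, 0.001, -1.0]]
contact_force: [-0.0, 1.1, 8.7]
opening: 10.7
```

Emit:
{"name": "servo_tool", "arguments": {"steps": [[1,0,0,0.05,0,0,0],[1,0,0,0,0,0,0]]}}

```text
clock: 15.0
ee_pos: [477.3, -129.8, 127.5]
tool_rot: [[0.127, 0.992, 0.001], [0.992, -0.127, -0.0], [-0.0, 0.001, -1.0]]
contact_force: [0.3, 1.1, 8.8]
opening: 10.8
```

Emit:
{"name": "servo_tool", "arguments": {"steps": [[1,0,0,0.05,0,0,0],[1,0,0,0,0,0,0]]}}

```text
clock: 15.2
ee_pos: [477.3, -129.8, 127.1]
tool_rot: [[0.127, 0.992, 0.001], [0.992, -0.127, -0.0], [-0.0, 0.001, -1.0]]
contact_force: [-0.7, 0.8, 8.5]
opening: 10.5
```

Emit:
{"name": "servo_tool", "arguments": {"steps": [[1,0,0,0.05,0,0,0],[1,0,0,0,0,0,0]]}}

```text
clock: 15.4
ee_pos: [477.3, -129.7, 126.6]
tool_rot: [[0.127, 0.992, 0.001], [0.992, -0.127, -0.0], [-0.0, 0.001, -1.0]]
contact_force: [-0.8, 2.0, 8.7]
opening: 10.9
```

Emit:
{"name": "servo_tool", "arguments": {"steps": [[1,0,0,0.05,0,0,0],[1,0,0,0,0,0,0]]}}

```text
clock: 15.6
ee_pos: [477.3, -129.8, 126.0]
tool_rot: [[0.127, 0.992, 0.001], [0.992, -0.127, -0.0], [-0.0, 0.001, -1.0]]
contact_force: [-0.9, 1.4, 8.7]
opening: 11.1
```

Emit:
{"name": "servo_tool", "arguments": {"steps": [[1,0,0,0.05,0,0,0],[1,0,0,0,0,0,0]]}}

```text
clock: 15.8
ee_pos: [477.3, -129.7, 125.5]
tool_rot: [[0.127, 0.992, 0.001], [0.992, -0.127, -0.0], [-0.0, 0.001, -1.0]]
contact_force: [-0.8, 1.3, 9.4]
opening: 10.6
```

Emit:
{"name": "servo_tool", "arguments": {"steps": [[1,0,0,0.05,0,0,0],[1,0,0,0,0,0,0]]}}

```text
clock: 16.0
ee_pos: [477.3, -129.7, 125.0]
tool_rot: [[0.127, 0.992, 0.001], [0.992, -0.127, -0.0], [-0.0, 0.001, -1.0]]
contact_force: [0.2, 0.8, 9.2]
opening: 10.9
```

Emit:
{"name": "servo_tool", "arguments": {"steps": [[1,0,0,0.05,0,0,0],[1,0,0,0,0,0,0]]}}

```text
clock: 16.2
ee_pos: [477.3, -129.8, 124.5]
tool_rot: [[0.127, 0.992, 0.001], [0.992, -0.127, -0.0], [-0.0, 0.001, -1.0]]
contact_force: [-0.4, 0.1, 8.5]
opening: 10.6
```

Emit:
{"name": "servo_tool", "arguments": {"steps": [[1,0,0,0.05,0,0,0],[1,0,0,0,0,0,0]]}}

```text
clock: 16.4
ee_pos: [477.3, -129.8, 124.0]
tool_rot: [[0.127, 0.992, 0.001], [0.992, -0.127, -0.0], [-0.0, 0.001, -1.0]]
contact_force: [-0.4, 0.3, 8.8]
opening: 11.0
```

Emit:
{"name": "servo_tool", "arguments": {"steps": [[1,0,0,0.05,0,0,0],[1,0,0,0,0,0,0]]}}

```text
clock: 16.6
ee_pos: [477.3, -129.7, 123.5]
tool_rot: [[0.127, 0.992, 0.001], [0.992, -0.127, -0.0], [-0.0, 0.001, -1.0]]
contact_force: [-0.4, 1.1, 8.6]
opening: 10.7
```

Emit:
{"name": "servo_tool", "arguments": {"steps": [[1,0,0,0.05,0,0,0],[1,0,0,0,0,0,0]]}}

```text
clock: 16.8
ee_pos: [477.3, -129.7, 123.0]
tool_rot: [[0.127, 0.992, 0.001], [0.992, -0.127, -0.0], [-0.0, 0.001, -1.0]]
contact_force: [-0.7, 0.7, 8.3]
opening: 10.8
```

Emit:
{"name": "servo_tool", "arguments": {"steps": [[1,0,0,0.05,0,0,0],[1,0,0,0,0,0,0]]}}

```text
clock: 17.0
ee_pos: [477.3, -129.8, 122.5]
tool_rot: [[0.127, 0.992, 0.001], [0.992, -0.127, -0.0], [-0.0, 0.001, -1.0]]
contact_force: [-0.1, 1.6, 8.6]
opening: 10.5
```

```bash
python3 - <<'E'
from h import *
a=load('w5')['image'].astype(int);b=cap('wrist','w6')['image'].astype(int)
for im in(a,b):
    m=(im[235:345,300:350,0]>1.9*im[235:345,300:350,1]); ys,xs=np.nonzero(m);print(ys.min()+235,ys.max()+235,[ (int(np.nonzero(m[k])[0].min()+300),int(np.nonzero(m[k])[0].max()+300)) for k in (30,50,70)])
E
```

```text
253 322 [(313, 335), (311, 335), (310, 336)]
249 322 [(311, 335), (311, 335), (310, 336)]
```

Emit:
{"name": "servo_tool", "arguments": {"steps": [[1,0,0,0.05,0,0,0],[1,0,0,0,0,0,0]]}}

```text
clock: 17.25
ee_pos: [477.3, -129.7, 122.0]
tool_rot: [[0.127, 0.992, 0.001], [0.992, -0.127, -0.0], [-0.0, 0.001, -1.0]]
contact_force: [-0.0, 1.5, 8.5]
opening: 10.5
```

Emit:
{"name": "servo_tool", "arguments": {"steps": [[1,0,0,0.05,0,0,0],[1,0,0,0,0,0,0]]}}

```text
clock: 17.45
ee_pos: [477.3, -129.7, 121.5]
tool_rot: [[0.127, 0.992, 0.001], [0.992, -0.127, -0.0], [-0.0, 0.001, -1.0]]
contact_force: [-0.7, 0.3, 8.4]
opening: 11.0
```

Emit:
{"name": "servo_tool", "arguments": {"steps": [[1,0,0,0.05,0,0,0],[1,0,0,0,0,0,0]]}}

```text
clock: 17.65
ee_pos: [477.3, -129.7, 121.0]
tool_rot: [[0.127, 0.992, 0.001], [0.992, -0.127, -0.0], [-0.0, 0.001, -1.0]]
contact_force: [-0.2, 2.0, 9.3]
opening: 10.6
```

Emit:
{"name": "servo_tool", "arguments": {"steps": [[1,0,0,0.05,0,0,0],[1,0,0,0,0,0,0]]}}

```text
clock: 17.85
ee_pos: [477.3, -129.7, 120.5]
tool_rot: [[0.127, 0.992, 0.001], [0.992, -0.127, -0.0], [-0.0, 0.001, -1.0]]
contact_force: [0.5, 1.5, 9.3]
opening: 10.8
```

Emit:
{"name": "servo_tool", "arguments": {"steps": [[1,0,0,0.05,0,0,0],[1,0,0,0,0,0,0]]}}

```text
clock: 18.05
ee_pos: [477.3, -129.7, 120.1]
tool_rot: [[0.127, 0.992, 0.001], [0.992, -0.127, -0.0], [-0.0, 0.001, -1.0]]
contact_force: [-0.4, 0.7, 9.4]
opening: 10.9
```

Emit:
{"name": "servo_tool", "arguments": {"steps": [[1,0,0,0.05,0,0,0],[1,0,0,0,0,0,0]]}}

```text
clock: 18.25
ee_pos: [477.3, -129.7, 119.6]
tool_rot: [[0.127, 0.992, 0.001], [0.992, -0.127, -0.0], [-0.0, 0.001, -1.0]]
contact_force: [0.3, 1.7, 9.1]
opening: 10.7
```

Emit:
{"name": "servo_tool", "arguments": {"steps": [[1,0,0,0.05,0,0,0],[1,0,0,0,0,0,0]]}}

```text
clock: 18.45
ee_pos: [477.3, -129.7, 119.1]
tool_rot: [[0.127, 0.992, 0.001], [0.992, -0.127, -0.0], [0.0, 0.001, -1.0]]
contact_force: [-1.2, 1.9, 10.1]
opening: 10.7
```

Emit:
{"name": "servo_tool", "arguments": {"steps": [[1,0,0,0.05,0,0,0],[1,0,0,0,0,0,0]]}}

```text
clock: 18.65
ee_pos: [477.3, -129.7, 118.6]
tool_rot: [[0.127, 0.992, 0.001], [0.992, -0.127, -0.0], [-0.0, 0.001, -1.0]]
contact_force: [-0.9, 1.4, 8.7]
opening: 10.7
```

Emit:
{"name": "servo_tool", "arguments": {"steps": [[1,0,0,0.05,0,0,0],[1,0,0,0,0,0,0]]}}

```text
clock: 18.85
ee_pos: [477.3, -129.7, 118.1]
tool_rot: [[0.127, 0.992, 0.001], [0.992, -0.127, -0.0], [-0.0, 0.001, -1.0]]
contact_force: [-0.8, 1.5, 10.1]
opening: 11.0
```

Emit:
{"name": "servo_tool", "arguments": {"steps": [[1,0,0,0.05,0,0,0],[1,0,0,0,0,0,0]]}}

```text
clock: 19.05
ee_pos: [477.3, -129.7, 117.6]
tool_rot: [[0.127, 0.992, 0.001], [0.992, -0.127, -0.0], [0.0, 0.001, -1.0]]
contact_force: [-0.4, 1.3, 10.0]
opening: 10.9
```

Emit:
{"name": "servo_tool", "arguments": {"steps": [[1,0,0,0.05,0,0,0],[1,0,0,0,0,0,0]]}}

```text
clock: 19.25
ee_pos: [477.2, -129.6, 116.8]
tool_rot: [[0.127, 0.992, 0.001], [0.992, -0.127, -0.0], [0.0, 0.001, -1.0]]
contact_force: [-0.0, 1.1, 3.6]
opening: 10.6
```

Emit:
{"name": "servo_tool", "arguments": {"steps": [[1,0,0,0.05,0,0,0],[1,0,0,0,0,0,0]]}}

```text
clock: 19.45
ee_pos: [477.3, -129.7, 116.4]
tool_rot: [[0.127, 0.992, 0.001], [0.992, -0.127, -0.0], [0.0, 0.001, -1.0]]
contact_force: [-0.6, 1.6, 9.2]
opening: 10.9
```

Emit:
{"name": "servo_tool", "arguments": {"steps": [[1,0,0,0.05,0,0,0],[1,0,0,0,0,0,0]]}}

```text
clock: 19.65
ee_pos: [477.3, -129.7, 115.9]
tool_rot: [[0.127, 0.992, 0.001], [0.992, -0.127, -0.0], [-0.0, 0.001, -1.0]]
contact_force: [-0.7, 2.4, 9.3]
opening: 10.7
```

The force dropped from 10 to 3.6 N at z≈117, which is the click. I'll test it with a gentle pull up.

Emit:
{"name": "servo_tool", "arguments": {"steps": [[1,0,0,-0.1,0,0,0],[1,0,0,-0.1,0,0,0],[1,0,0,0,0,0,0]]}}

```text
clock: 19.95
ee_pos: [476.9, -129.5, 117.0]
tool_rot: [[0.127, 0.992, -0.001], [0.992, -0.127, 0.0], [0.0, -0.001, -1.0]]
contact_force: [2.0, 2.5, -7.1]
opening: 11.0
```

Emit:
{"name": "servo_tool", "arguments": {"steps": [[1,0,0,-0.08,0,0,0],[1,0,0,0,0,0,0]]}}

```text
clock: 20.15
ee_pos: [476.6, -129.4, 117.4]
tool_rot: [[0.127, 0.992, -0.001], [0.992, -0.127, 0.0], [0.0, -0.001, -1.0]]
contact_force: [4.3, 1.2, -23.8]
opening: 10.6
```

It holds against the upward pull, so it is latched. I'll relax the pull and let go.

Emit:
{"name": "servo_tool", "arguments": {"steps": [[1,0,0,0.12,0,0,0],[1,0,0,0,0,0,0]]}}

```text
clock: 20.35
ee_pos: [476.9, -129.6, 117.1]
tool_rot: [[0.127, 0.992, -0.0], [0.992, -0.127, 0.0], [0.0, -0.0, -1.0]]
contact_force: [2.6, 2.5, -14.6]
opening: 10.6
```

Emit:
{"name": "servo_tool", "arguments": {"steps": [[0.5,0,0,0,0,0,0],[0,0,0,0,0,0,0],[-0.5,0,0,0,0,0,0],[-0.5,0,0,0,0,0,0],[-0.5,0,0,0,0,0,0]]}}

```text
clock: 20.85
ee_pos: [477.0, -129.9, 117.4]
tool_rot: [[0.127, 0.992, 0.0], [0.992, -0.127, -0.0], [-0.0, 0.0, -1.0]]
contact_force: [0.2, 0.3, -0.5]
opening: 64.3
```

Emit:
{"name": "servo_tool", "arguments": {"steps": [[-0.5,0,0,-1,0,0,0],[-0.5,0,0,-3,0,0,0],[-0.5,0,0,-4,0,0,0],[-0.5,0,0,-4,0,0,0],[-0.5,0,0,0,0,0,0],[-0.5,0,0,0,0,0,0]]}}

```text
clock: 21.45
ee_pos: [477.2, -129.8, 238.7]
tool_rot: [[0.127, 0.992, 0.003], [0.992, -0.127, -0.0], [-0.0, 0.003, -1.0]]
contact_force: [-0.2, -0.1, -0.6]
opening: 63.7
```

```bash
python3 - <<'E'
from h import *
w=cap('wrist','w7'); d=cap('side','d7'); st=r.get_state();print(st['ee_pos'],st['contact_force'],st['clock'])
a=cv2.resize(np.ascontiguousarray(d['image'][130:230,285:385,::-1]),(400,400));b=cv2.resize(np.ascontiguousarray(w['image'][80:330,200:450,::-1]),(400,400))
cv2.imwrite('pics/c7.png',np.hstack([a,b]))
E
```

```text
[ 476.41152098 -129.60122885  236.89916354] [-0.94765557 -0.29269342  0.22803373] 21.55
```

View pics/c7.png

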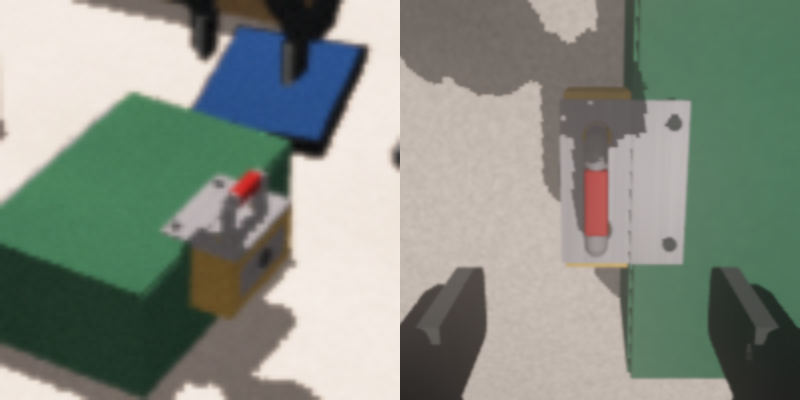

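The lid is shut and the shackle sits low through the hasp. The red sleeve is at side crop (247,184) and wrist crop (596,203), and the gripper is clear. One height check, then hand in.

```bash
python3 - <<'E'
from h import *
print(tri((load('d7'),(346.4,175.6)),(load('w7'),(322.5,206.9))))
print(r.close_job(), r.get_state()['clock'])
E
```

```text
(array([ 475.70140185, -131.42389513,  140.04324097]), [0.8452423812073454, 0.8452423812072204])
the job is handed in; nothing more can be done
the job is handed in; nothing more can be done
```

The job is handed in at about 21.6 s of the 64 s: the lid is shut, the shackle is clicked into the lock, and the gripper is clear.

- **Lid:** I pushed it down slowly at the press point. It met its stop at 104 mm, where the push briefly rose to about 28 N.
- **Shackle:** I lifted it from the stand and lowered it through the hasp, with side forces of no more than about 2.5 N. At 0.5 mm steps the push dropped from about 10 N to 3.6 N, which was the click, with the tip about 32 mm deep. I went about 1 mm past that and did not reach the hard stop.
- **Latch test:** A pull upward of about 24 N was held with almost no movement. About 15 N of that pull was still on when I opened the fingers.

After release, the pictures showed the shackle staying down through the hasp. Triangulation put the sleeve about 40 mm above the lock top, against about 36 mm from the arm's own position. Both are inside the expected 30 to 47 mm, and the gap is within my pixel accuracy. I did not knowingly touch any bystander, but I did not check each one in a final picture.

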